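# Load a candy drop loader and hold its gate open

### The arm

A 6-joint arm with a two-finger parallel gripper is mounted at the origin on the work surface. World frame = base frame: x ahead of the robot, y to its left, z up, the work surface at z = 0. Lengths are in m, angles in degrees, forces in N, time in s.
With the tool pointing down it reaches from about 0.35 to 0.875 m from the base axis. Payload 4.2 kg.
Tool frame: the origin (TCP) lies midway between the tips of the shut fingers; the grasp point (between the pads) lies 19 mm behind it; y points along the fingers, z is the direction in which the jaws open and shut, and the axes are right-handed (so a half turn about y gives the same grasp; the last joint's range is limited). The gripper opens to 87 mm and grips with 3 to 60 N. Pads are 19 mm wide; open, the fingers measure 117 mm over their backs; the gripper's body (75 mm by 190 mm) begins 51 mm behind the grasp point.
Start: joints at [79.79, 22.042, 0.453, 0, -68.411, -14.817], TCP at [0.264, 0.566, 0.201] pointing down, gripper open.
Joint ranges: [-179.83, 179.83], [-69.29, 118.12], [-61.27, 80.66], [-181.25, 117.63], [-171.15, -9.14], [-177.46, 177.46]. Speed limits (degrees/s): [159.86, 159.86, 180, 180, 180, 180].

### API

Orientations are given as [roll, pitch, yaw] about the fixed x, y, z axes, in that order (R = Rz(yaw) Ry(pitch) Rx(roll)).
In Python, from workcell import env gives the robot as it stands. The module is installed in compiled form; this text tells all that it offers. Calls block until the motion is done:
- env.goto(position, orientation): joint-space move of the TCP to a pose.
- env.move_straight(position, rotation=None, rate=0.15, force_limit=None): straight line of the TCP; rotation=None keeps the orientation; rate is the mean speed in m/s. With force_limit (N) it stops when the force on the tool has changed by that much, and returns True; else False.
- env.set_joints(angles): joint-space move.
- env.gripper_to(opening, grasp_force=None): opening from 0.0 (shut) to 1.0 (fully open); grasp_force is the grip in N (None keeps the last); returns when the fingers have stopped.
- env.dwell(seconds).
- env.inverse_kinematics(position, orientation): joint angles nearest the present ones, or None.
- env.read_state(): the state.
- env.grab_frame(name): name is "side" or "top" or "wrist"; returns a dict with "image" (420x560x3 uint8, blue, green, red), "fx", "fy", "cx", "cy" (pixels), "position" and "orientation" of the camera in the world. Camera axes: x right, y up, looking along -z (the intrinsics and any distortion apply to the point x, -y, -z); pixel columns grow to the right and rows downward; lengths in m; the calibration is good to about 2 mm. The wrist camera is an equidistant fisheye: a pixel r from the principal point sees the ray r / f radians off the axis. A picture is of the moment at which its call begins. There is no depth.
A pose or a line that the arm cannot do raises env.Unreachable and nothing moves.
- env.close_job(): hands the job in, once; it reports no verdict.
Trained networks look in a picture, given as the dict that the camera call returned (one of the last four; its "shot" number tells which), for a name from the list of things; names that differ only in an ending like _2 or _b are one class to them, and where a whole thing is asked for, a point or a joint stands for the part that bears it (a point fixed in the world has none). Each returns a list of dicts, best first, with "score" (0 to 1); they miss things now and then, are a little off and sometimes report something else, mostly with a low value. They report only what shows in the picture. A call takes as long as a camera call. They do not tell look-alikes from the thing itself.
- env.search_frame(picture, thing): "xyz" ([x, y, z] in m, in world coordinates, good to about 4 mm: the middle of the surface that is visible of it).
- env.trace(picture, thing): "mask" (420x560 bool, what is visible of it).
The state is a dict: "clock": time; "joint_positions": joint angles; "qvel": joint speeds; "joint_torque": joint torques, N m; "position": TCP position; "tool_rot": TCP orientation; "force": force on the tool from outside, world axes, zero at the start; "wrist_torque": the same for the moment, N m; "opening": opening from 0.0 (shut) to 1.0 (fully open).
Only numpy, scipy, OpenCV 4.12 (cv2) and the standard library are available. Lean on these libraries where they do the work, as an engineer would, in place of code of your own. Each camera call takes 0.05 s, during which the arm holds its last target. There are 200 camera calls.

### The job

Take the three full-size candy balls from the white pocket tray and put one into each of the three wells of the drop loader while its gate stays shut; leave the undersized ball in the tray and the things standing around where they are. Then pull the spring-loaded gate out by its knob until its pointer meets the engraved line on the index strip, so that a ball drops into each cup below. Finish while holding the gate there: do not let go of the knob.

Things in the scene. Friction and masses are not known exactly. Their poses are not given: they have to be found in the camera images.
- loader: Hand drop loader, aluminium, fixed to the table: base plate, two upright side plates and a flat well deck, 110 x 260 mm and 109 mm high, with spring barrels along both ends (290 mm over all); the gate's rear crossbar, 91 mm high, stands out 67 mm behind. Origin on the table under its centre; own x points away from the knob side (the gate is pulled out along its -x), y along the row of wells, z up.
- well0 (a point): Centre of the mouth of well 0, level with the deck's top face (109 mm above the table). Round through-hole of 41 mm diameter in the 20 mm deck, small chamfer at the top; the gate plate just below is its floor, 21 mm under the mouth, so that a 30 mm ball in it stands 9 mm proud. The three wells stand in a row along the loader's y, 78 mm apart (0, 1, 2 at +78, 0, -78 mm), each over a cup of the same number. Axes as the loader.
- well1 (a point): Centre of the mouth of well 1, level with the deck's top face (109 mm above the table). Round through-hole of 41 mm diameter in the 20 mm deck, small chamfer at the top; the gate plate just below is its floor, 21 mm under the mouth, so that a 30 mm ball in it stands 9 mm proud. The three wells stand in a row along the loader's y, 78 mm apart (0, 1, 2 at +78, 0, -78 mm), each over a cup of the same number. Axes as the loader.
- well2 (a point): Centre of the mouth of well 2, level with the deck's top face (109 mm above the table). Round through-hole of 41 mm diameter in the 20 mm deck, small chamfer at the top; the gate plate just below is its floor, 21 mm under the mouth, so that a 30 mm ball in it stands 9 mm proud. The three wells stand in a row along the loader's y, 78 mm apart (0, 1, 2 at +78, 0, -78 mm), each over a cup of the same number. Axes as the loader.
- gate (a joint): Steel gate plate that slides under the deck and closes the wells from below; 0 = shut, grows as it is pulled out along the loader's -x, end stop at 0.055 m. A spring draws it shut: about 5 N at 0, 11 N at 0.042, and it snaps back when let go. At 0.042 m, where the pointer meets the line, its 40 mm square windows stand right under the wells; further out they close again.
- knob (a point): Centre (half-way up) of the gate's knob: black upright cylinder of 24 mm diameter, 48 mm tall, standing on the 60 mm wide gate tongue, from 88 to 136 mm above the table; this point is 112 mm above the table. With the gate shut its axis is 60 mm in front of the deck's front edge and 53 mm in front of the side plates. It moves with the gate.
- pointer (a point): Outer end of the thin dark pointer on the gate's tongue, 38 mm behind the knob's axis and 45 mm to its side (loader +y); it runs over the index strip and moves with the gate. Axes as the loader.
- mark (a point): The mark: dark line engraved across the fixed index strip beside the tongue (strip top 88 mm above the table, reaching 112 mm out from just under the deck's front), at the point where the pointer's end must come. Axes as the loader; with the gate shut the pointer is 42 mm on its +x side.
- cup0: Clear cup, rim 70 mm across, 70 mm high, standing loose upright in the loader's nest under well 0. Origin at the centre of its underside, z up.
- cup1: Clear cup, rim 70 mm across, 70 mm high, standing loose upright in the loader's nest under well 1. Origin at the centre of its underside, z up.
- cup2: Clear cup, rim 70 mm across, 70 mm high, standing loose upright in the loader's nest under well 2. Origin at the centre of its underside, z up.
- ball0_center (a point): Centre of a full-size hard candy ball, pink, 30 mm diameter, 21 g, resting in a pocket of the tray; its centre is 22 mm above the table there.
- ball1_center (a point): Centre of a full-size hard candy ball, pink, 30 mm diameter, 21 g, resting in a pocket of the tray; its centre is 22 mm above the table there.
- ball2_center (a point): Centre of a full-size hard candy ball, pink, 30 mm diameter, 21 g, resting in a pocket of the tray; its centre is 22 mm above the table there.
- small_center (a point): Centre of the undersized candy ball, pink, 20 mm diameter, in one of the tray's pockets (centre 17 mm above the table). It stays there.
- tray: White pocket tray, fixed, 165 x 165 mm, 10 mm thick, with four round pockets 20 mm wide and 3 mm deep at +-42.5 mm in its x and y, one ball in each. Origin on the table under its centre.
- packed_cup: Bystander: finished cup with a green crown lid, about 80 mm wide, 117 mm high. Origin at the centre of its underside.
- lid: Bystander: spare green crown lid, 80 mm wide, 43 mm high, lying on the table. Origin at the centre of its underside.
- tape: Bystander: roll of packing tape lying flat, 100 mm wide, 48 mm high. Origin at the centre of its underside.
Not all that is in view belongs to the job. Several things have the shape of the tray; the one meant has the colours described above.

How it is judged (in metres and radians):
On the way, in this order (a step that is already met when the one before it is completed fails the run):
1. One full-size ball lies in each of the three wells, with the gate shut (((horizontal distance between ball0_center and well0 below 0.01 m and z of ball0_center in the frame of well0 between -0.012 and 0.002 m) or (horizontal distance between ball1_center and well0 below 0.01 m and z of ball1_center in the frame of well0 between -0.012 and 0.002 m) or (horizontal distance between ball2_center and well0 below 0.01 m and z of ball2_center in the frame of well0 between -0.012 and 0.002 m)) and ((horizontal distance between ball0_center and well1 below 0.01 m and z of ball0_center in the frame of well1 between -0.012 and 0.002 m) or (horizontal distance between ball1_center and well1 below 0.01 m and z of ball1_center in the frame of well1 between -0.012 and 0.002 m) or (horizontal distance between ball2_center and well1 below 0.01 m and z of ball2_center in the frame of well1 between -0.012 and 0.002 m)) and ((horizontal distance between ball0_center and well2 below 0.01 m and z of ball0_center in the frame of well2 between -0.012 and 0.002 m) or (horizontal distance between ball1_center and well2 below 0.01 m and z of ball1_center in the frame of well2 between -0.012 and 0.002 m) or (horizontal distance between ball2_center and well2 below 0.01 m and z of ball2_center in the frame of well2 between -0.012 and 0.002 m)) and value of joint gate below 0.006 m), for 0.2 s.
2. The gate is drawn out by the robot's fingers with its pointer at the line (x of pointer in the frame of mark between -0.005 and 0.005 m and contact force between the fingers and gate above 4 N), for 0.2 s.
At the end, for the whole second after the job is handed in: The gate's pointer is within 5 mm of the line and at rest, held there by the fingers (more than 4 N of contact); each of the three cups, still upright and in its nest (within 15 mm under its well), has a full-size ball lying in it; the undersized ball is in the tray (all of step 2 and velocity of joint gate between -0.01 and 0.01 m/s and ((horizontal distance between ball0_center and cup0 below 0.028 m and z of ball0_center in the frame of cup0 between 0 and 0.04 m) or (horizontal distance between ball1_center and cup0 below 0.028 m and z of ball1_center in the frame of cup0 between 0 and 0.04 m) or (horizontal distance between ball2_center and cup0 below 0.028 m and z of ball2_center in the frame of cup0 between 0 and 0.04 m)) and ((horizontal distance between ball0_center and cup1 below 0.028 m and z of ball0_center in the frame of cup1 between 0 and 0.04 m) or (horizontal distance between ball1_center and cup1 below 0.028 m and z of ball1_center in the frame of cup1 between 0 and 0.04 m) or (horizontal distance between ball2_center and cup1 below 0.028 m and z of ball2_center in the frame of cup1 between 0 and 0.04 m)) and ((horizontal distance between ball0_center and cup2 below 0.028 m and z of ball0_center in the frame of cup2 between 0 and 0.04 m) or (horizontal distance between ball1_center and cup2 below 0.028 m and z of ball1_center in the frame of cup2 between 0 and 0.04 m) or (horizontal distance between ball2_center and cup2 below 0.028 m and z of ball2_center in the frame of cup2 between 0 and 0.04 m)) and angle between each of cup0, cup1, cup2's own z axis and vertical below 0.12 rad and horizontal distance between cup0 and well0 below 0.015 m and horizontal distance between cup1 and well1 below 0.015 m and horizontal distance between cup2 and well2 below 0.015 m and horizontal distance between small_center and tray below 0.08 m and height (world z) of small_center below 0.03 m); the arm keeps its last pose, push and grip.
It fails at once if The undersized ball is taken or knocked out of its pocket (moved more than 25 mm) (distance of small_center from where it was at the start of the episode above 0.025 m).
It fails at once if A bystander (packed cup, lid, tape roll) is moved more than 30 mm or tipped (distance of any of packed_cup, lid, tape from where it was at the start of the episode above 0.03 m or angle between any of packed_cup, lid, tape's own z axis and vertical above 0.3 rad).
It also fails if it takes over 72 s, if anything falls off the work surface, if the arm or the gripper's body presses on something with over 40 N, if the wrist force passes 120 N, or if a joint passes its speed limit or range.

## Working session

There is one attempt and no reset: what is moved stays moved. The work goes in short steps, each a Python script; the robot and the scene stay as the last script left them, time stands still between calls to the robot, and variables do not carry over. Pictures are saved under pics/ and viewed, about 8 in all and at most 12, crops included, and the job is handed in when it is done.

```bash
mkdir -p pics
python3 - <<'E'
from workcell import env
import cv2, numpy as np
print(env.read_state())
for n in ("top","side"):
    p=env.grab_frame(n); cv2.imwrite(f"pics/{n}0.png",p["image"])
    print(n,p["fx"],p["fy"],p["cx"],p["cy"],p["position"],p["orientation"],[k for k in p])
    for t in ["loader","gate","knob","pointer","mark","well0","ball0_center","small_center","tray","cup0","packed_cup","lid","tape"]:
        try:r=env.search_frame(p,t)
        except Exception as e: print(t,e);continue
        print(t,[(np.round(d["xyz"],3).tolist(),round(d["score"],2)) for d in r[:6]])
E
```

```text
{'clock': 0.0, 'joint_positions': array([ 7.97894889e+01,  2.20920854e+01,  3.79972977e-01, -3.21658717e-02,
       -6.84108683e+01, -1.48170632e+01]), 'qvel': array([ 0.02169511,  0.02284475,  0.00897257, -0.02744872, -0.05282084,
        0.08264528]), 'joint_torque': array([-6.54142877e-04, -3.90658021e+01,  1.87407339e+01,  4.21994805e+00,
        1.10801059e-02, -1.87038922e-04]), 'position': array([0.26409734, 0.56573951, 0.2001388 ]), 'tool_rot': array([-8.98734635e+01,  2.56093582e-03,  1.54960561e+02]), 'force': array([ 0.4089507 , -0.56785292, -0.13347694]), 'wrist_torque': array([-0.04243328,  0.00376085, -0.0217529 ]), 'opening': 1.003393212731441}
top 425.7766745320421 425.7766745320421 280.6258194324934 205.9844879717174 [0.2350762  0.03085345 1.26320376] [ 12.60902057   0.11405532 -91.16072498] ['image', 'fx', 'fy', 'cx', 'cy', 'position', 'orientation', 'shot']
loader [([0.553, -0.163, 0.09], 0.7)]
gate [([0.617, -0.173, 0.088], 0.76), ([0.553, -0.162, 0.089], 0.26)]
knob [([0.618, -0.173, 0.09], 0.85)]
pointer [([0.62, -0.168, 0.091], 0.63)]
mark [([0.555, -0.163, 0.0
[... 467 characters left out ...]
0.65581396] [ 61.01120633  -0.15910851 -18.78708819] ['image', 'fx', 'fy', 'cx', 'cy', 'position', 'orientation', 'shot']
loader [([0.537, -0.219, 0.093], 0.64)]
gate [([0.622, -0.182, 0.087], 0.64)]
knob [([0.625, -0.182, 0.088], 0.81)]
pointer [([0.622, -0.183, 0.086], 0.69)]
mark [([0.542, -0.217, 0.09], 0.85)]
well0 [([0.539, -0.215, 0.089], 0.9)]
ball0_center [([0.624, -0.182, 0.088], 0.56), ([0.523, 0.234, 0.027], 0.46)]
small_center []
tray [([0.348, 0.511, 0.012], 0.96), ([0.292, 0.235, 0.011], 0.66), ([0.564, 0.195, 0.005], 0.64)]
cup0 [([0.519, -0.187, 0.028], 0.66)]
packed_cup [([0.57, 0.458, 0.078], 0.56)]
lid [([0.393, -0.011, 0.028], 0.85)]
tape [([0.542, -0.477, 0.034], 0.96)]
```

View pics/top0.png

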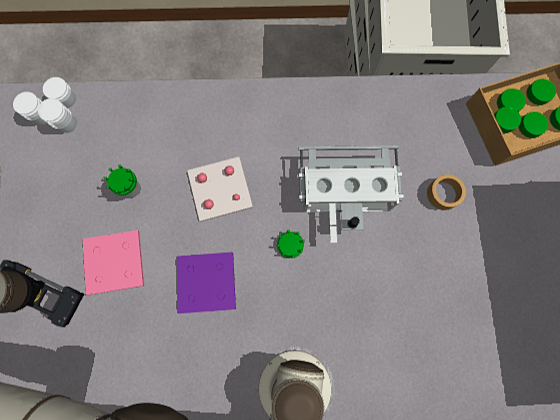

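View pics/side0.png

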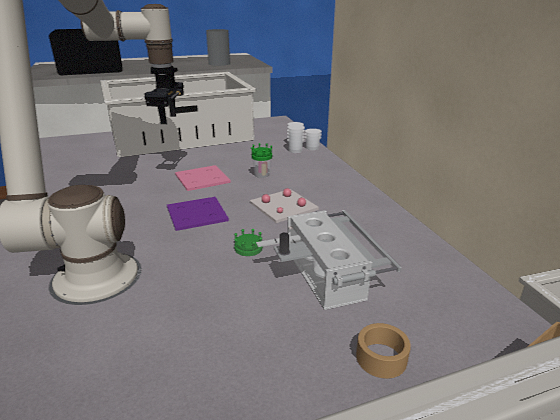

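The top view shows the white tray at about (219,189). Its big balls are at (202,178), (230,170) and (208,204), and the small one is at (236,197). The wells are at (325,185), (352,184) and (380,184), the knob at (353,222) and the lid at (290,244). The purple and pink trays are decoys. The side view agrees.

```bash
cat > h.py <<'E'
from workcell import env
import cv2, numpy as np
from scipy.spatial.transform import Rotation as R
def rot(p): return R.from_euler("xyz",p["orientation"],degrees=True).as_matrix()
def at_z(p,uv,z,fish=False):
    x,y=(uv[0]-p["cx"])/p["fx"],(uv[1]-p["cy"])/p["fy"]
    if fish:
        th=np.hypot(x,y); s=np.sin(th)/max(th,1e-9); d=np.array([x*s,-y*s,-np.cos(th)])
    else: d=np.array([x,-y,-1.])
    d=rot(p)@d; c=np.array(p["position"]); return c+d*(z-c[2])/d[2]
def proj(p,X,fish=False):
    q=rot(p).T@(np.array(X)-p["position"]); x,y,z=q[0],-q[1],-q[2]
    if fish:
        r=np.hypot(x,y); th=np.arctan2(r,z); x,y=x/r*th,y/r*th
    else: x,y=x/z,y/z
    return np.array([p["cx"]+p["fx"]*x,p["cy"]+p["fy"]*y])
def pink(p,lo=120):
    hsv=cv2.cvtColor(p["image"],cv2.COLOR_BGR2HSV)
    m=(((hsv[...,0]>168)|(hsv[...,0]<6))&(hsv[...,1]>85)&(hsv[...,2]>60)).astype(np.uint8)
    n,l,s,c=cv2.connectedComponentsWithStats(m)
    return [(s[i,4],c[i]) for i in range(1,n) if s[i,4]>=15]
E
python3 - <<'E'
from h import *
p=env.grab_frame("top")
for a,c in pink(p): print(a,c.round(1),at_z(p,c,0.022).round(4))
for n,c in dict(w0=(325,185),w1=(352,184.5),w2=(380,184)).items(): print(n,at_z(p,c,.109).round(4))
print("knobtop",at_z(p,(354,222),.136).round(4))
s=5; cv2.imwrite("pics/topcrop.png",cv2.resize(p["image"][140:255,285:410],None,fx=s,fy=s,interpolation=cv2.INTER_CUBIC))
cv2.imwrite
E
```

```text
68 [229.  170.1] [0.6281 0.1827 0.022 ]
68 [201.7 177.5] [0.6063 0.2654 0.022 ]
31 [235.8 196.7] [0.544  0.1617 0.022 ]
69 [208.2 203.9] [0.5237 0.2441 0.022 ]
3237 [112.2 262.1] [0.3558 0.5199 0.022 ]
w0 [ 0.551  -0.0979  0.109 ]
w1 [ 0.5509 -0.1737  0.109 ]
w2 [ 0.5507 -0.2524  0.109 ]
knobtop [ 0.439  -0.1684  0.136 ]
```

View pics/topcrop.png

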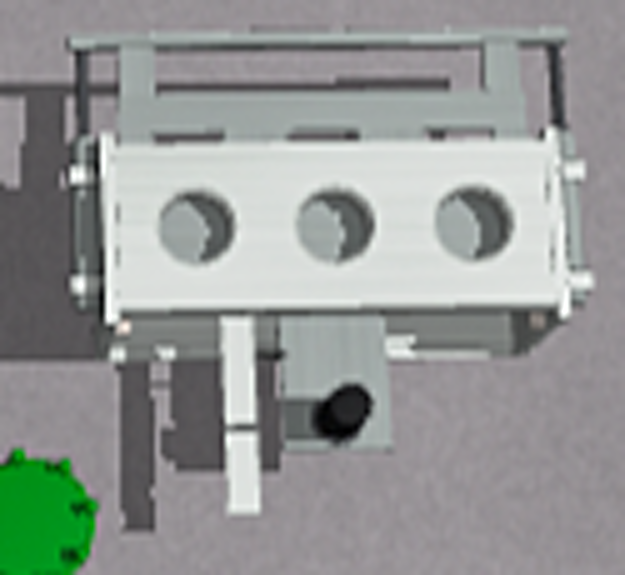

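The crop gives well centres at about (324.4,185.4), (352.2,185.2) and (379.8,184.8) in the full frame. The knob's top is near (355.6,221), and the mark line on the strip is near (333,225).

Run:
```python
from h import *
for yaw in (180,0,90):
  for X in ([.576,.2135,.3],[.551,-.174,.3],[.40,-.17,.095]):
    q=env.inverse_kinematics(X,[-90,0,yaw]); print(yaw,None if q is None else np.round(q))
env.goto([.55,.2135,.27],[-90,0,180])
env.gripper_to(0.6,20)
env.dwell(.2)
p=env.grab_frame("wrist"); cv2.imwrite("pics/w1.png",p["image"])
print(p["position"],p["orientation"],p["fx"],p["cx"],p["cy"],env.read_state()["clock"],env.read_state()["position"])
for a,c in pink(p): print(a,c.round(1),at_z(p,c,0.022,True).round(4))
```

```text
180 [ 35.  18.   9.   0. -81.  55.]
180 [ -1.  14.   4.   0. -79.  91.]
180 [ -1.  10. -34.   0. -46.  91.]
0 [  35.   18.    9.   -0.  -81. -125.]
0 [ -1.  14.   4.  -0. -79. -89.]
0 [ -1.  10. -34.  -0. -46. -89.]
90 [ 35.  18.   9.   0. -81. -35.]
90 [ -1.  14.   4.   0. -79.   1.]
90 [ -1.  10. -34.   0. -46.   1.]
[0.62849    0.21382978 0.4537836 ] [-1.64753386e+01  2.24225324e-02 -9.00248014e+01] 325.19226210127806 280.61962502364264 208.2521517938187 4.25 [0.54999922 0.21347745 0.26999664]
316 [304.2 114.9] [0.6284 0.183  0.022 ]
324 [241.5 131.3] [0.607  0.2658 0.022 ]
119 [318.6 175.7] [0.5468 0.1625 0.022 ]
307 [258.3 191.6] [0.5246 0.2446 0.022 ]
1534 [ 93.2 250.1] [0.4292 0.522  0.022 ]
```

View pics/w1.png

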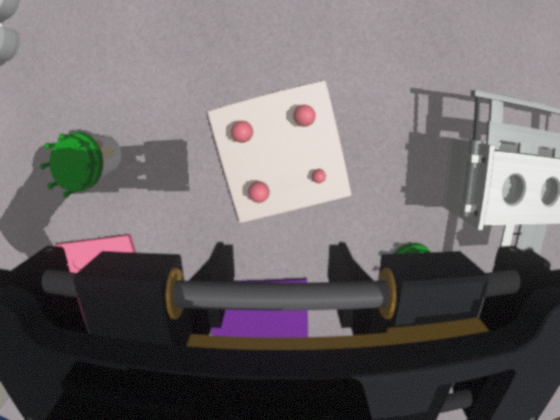

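The wrist view shows the tray with four balls at (304,115), (241,131), (258,192) and (319,176, small). Positions agree with the top camera to about 1 mm, so I'm picking the first ball and looking at the loader from above.

```bash
cat >> h.py <<'E'
def pick(x,y):
    env.goto([x,y,.11],[-90,0,180])
    hit=env.move_straight([x,y,.0135],rate=.12,force_limit=8)
    env.gripper_to(0.1,15)
    o=env.read_state()
    env.move_straight([x,y,.16],rate=.25)
    print("pick",hit,o["position"][2].round(4),env.read_state()["opening"],env.read_state()["clock"])
E
python3 - <<'E'
from h import *
pick(.6283,.183)
env.goto([.47,-.174,.26],[-90,0,180]); env.dwell(.2)
p=env.grab_frame("wrist"); cv2.imwrite("pics/w2.png",p["image"])
import pickle; pickle.dump(p,open("w2.pkl","wb"))
for t in ("loader","well0","pointer","knob","mark"):
    print(t,[(np.round(d["xyz"],3),round(d["score"],2)) for d in env.search_frame(p,t)[:3]])
print(p["position"],env.read_state()["opening"],env.read_state()["clock"])
for a,c in pink(p): print(a,c.round(1))
E
```

```text
pick False 0.0145 0.1011905717915598 7.6583
loader [(array([ 0.612, -0.172,  0.086]), 0.71), (array([ 0.559, -0.172,  0.11 ]), 0.6), (array([ 0.542, -0.455,  0.041]), 0.44)]
well0 [(array([ 0.56 , -0.167,  0.107]), 0.87), (array([ 0.615, -0.173,  0.086]), 0.31)]
pointer [(array([ 0.614, -0.17 ,  0.091]), 0.65)]
knob [(array([ 0.611, -0.174,  0.09 ]), 0.82)]
mark [(array([ 0.558, -0.166,  0.107]), 0.84)]
[ 0.549109  -0.1729138  0.4432383] 0.1004264998183169 9.65
210 [47.5 80.2]
173 [ 13.4 101.1]
88 [ 61.4 130.8]
178 [ 24.6 148.9]
```

View pics/w2.png

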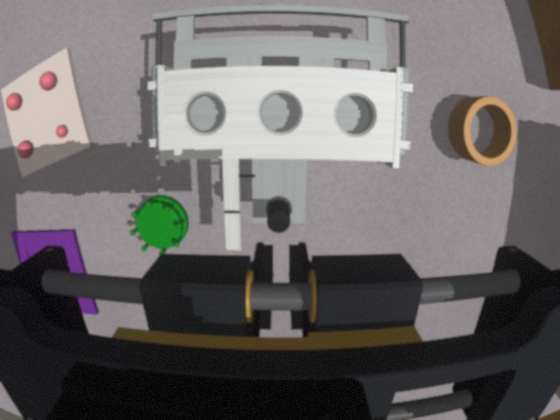

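The wrist view shows all four balls still in the tray, so the grasp missed. It also shows the wells at (206,112), (281,111) and (356,114), the mark at (232,211) and the knob top at (279,205). I'm checking the geometry and where the ball is now.

Run:
```python
from h import *
import pickle
p=pickle.load(open("w2.pkl","rb"))
for a,c in pink(p): print(a,at_z(p,c,.022,True).round(4))
g=cv2.cvtColor(p["image"],cv2.COLOR_BGR2GRAY)
for n,(u,v) in zip("012",((206,112),(281,111),(356,114))):
    sub=(g[v-32:v+33,u-30:u+31]<195).astype(np.uint8)
    k,l,s,c=cv2.connectedComponentsWithStats(sub); i=l[32,30]
    cnt=cv2.findContours((l==i).astype(np.uint8),cv2.RETR_EXTERNAL,cv2.CHAIN_APPROX_NONE)[0][0]
    e=cv2.fitEllipse(cv2.convexHull(cnt)); ctr=np.array(e[0])+[u-30,v-32]
    P=at_z(p,ctr,.109,True); print(n,ctr.round(1),np.round(e[1],1),P.round(4),"diam px/mm",np.linalg.norm(at_z(p,ctr+[1,0],.109,True)-P)*1e3)
print("mark",at_z(p,(232.5,211.5),.088,True).round(4),"knob(top)",at_z(p,(279,203),.136,True).round(4))
print(env.read_state()["force"])
```

```text
210 [0.6281 0.184  0.022 ]
173 [0.6076 0.2668 0.022 ]
88 [0.5459 0.1586 0.022 ]
178 [0.5251 0.2461 0.022 ]
0 [205.2 112.6] [41.6 44.8] [ 0.5527 -0.095   0.109 ] diam px/mm 1.0675649205191506
1 [280.3 111.9] [44.2 45.1] [ 0.5517 -0.1724  0.109 ] diam px/mm 1.0128878469609615
2 [355.6 114.4] [41.6 44.2] [ 0.551 -0.25   0.109] diam px/mm 1.0684509454832634
mark [ 0.4398 -0.1174  0.088 ] knob(top) [ 0.4633 -0.1713  0.136 ]
[-0.45748014  0.41524894  0.84593287]
```

The well, mark and knob geometry is consistent: well1 is about (0.551,-0.173) with yaw about -0.6°, and the knob is about (0.443,-0.172). I'm retrying the grasp lower, with diagnostics.

Run:
```python
from h import *
x,y=.6283,.1835
env.gripper_to(0.6,30)
env.goto([x,y,.08],[-90,0,180])
h=env.move_straight([x,y,.0105],rate=.08,force_limit=5); env.dwell(.15)
s=env.read_state(); print(h,s["position"],s["opening"],s["force"],s["clock"])
env.gripper_to(0.2,30); s=env.read_state(); print(s["position"],s["opening"],s["force"],s["clock"])
p=env.grab_frame("side"); u=proj(p,[x,y,.03]).astype(int)
cv2.imwrite("pics/s1.png",cv2.resize(p["image"][u[1]-50:u[1]+30,u[0]-50:u[0]+50],None,fx=6,fy=6,interpolation=cv2.INTER_CUBIC))
```

```text
False [0.62873781 0.1837683  0.01126872] 0.6006024141576345 [ 0.71257164 -0.22209733 -0.27993316] 13.3833
[0.62896279 0.18368737 0.011254  ] 0.20155994316910839 [-0.48318017 -0.37724682  4.25870594] 14.25
```

View pics/s1.png

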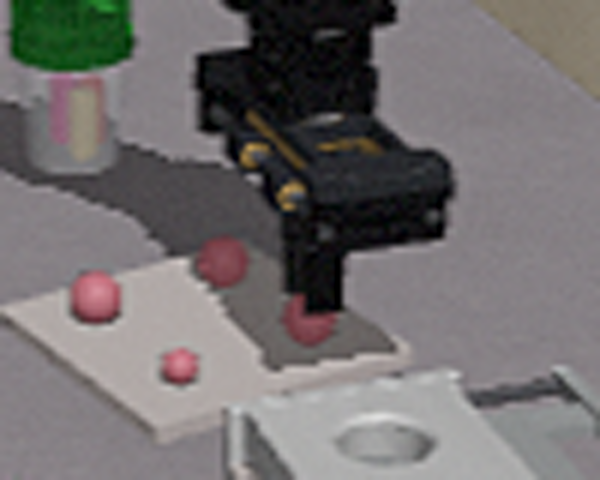

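Run:
```python
from h import *
x,y=.6283,.1835
p=env.grab_frame("side"); u=proj(p,[x,y,.03]).astype(int)
f=lambda X:((proj(p,X)-u+[50,50])*6).round(0)
print("TCP",f([.629,.1837,.0113]),"grasp",f([.629,.1837,.0303]),"ballc",f([.6283,.1835,.022]),"+x30",f([.659,.1837,.0113]),"-y15",f([.629,.1687,.0113]),"+y15",f([.629,.1987,.0113]))
for a,c in pink(p): print(a,((c-u+[50,50])*6).round(0),at_z(p,c,.022).round(4))
s=env.read_state(); print(s["opening"],s["force"],s["joint_positions"],s["tool_rot"])
p=env.grab_frame("top");print([(a,at_z(p,c,.022).round(4)) for a,c in pink(p)])
```

```text
TCP [306. 332.] grasp [307. 301.] ballc [305. 314.] +x30 [356. 324.] -y15 [316. 344.] +y15 [296. 320.]
872 [-290.  171.] [0.3533 0.4803 0.022 ]
51 [220. 259.] [0.6077 0.2645 0.022 ]
54 [ 92. 295.] [0.5249 0.2431 0.022 ]
44 [304. 319.] [0.6259 0.1781 0.022 ]
25 [177. 365.] [0.543  0.1499 0.022 ]
0.20233743216209935 [-0.44498841 -0.76413963  5.03330546] [ 3.04114311e+01  3.49538210e+01 -7.49678548e+00  2.56512083e-02
 -4.74582360e+01  5.95871833e+01] [-9.00298223e+01  8.81931582e-02 -1.79984080e+02]
[(np.int32(20), array([0.6201, 0.1864, 0.022 ])), (np.int32(68), array([0.6066, 0.2655, 0.022 ])), (np.int32(31), array([0.544 , 0.1617, 0.022 ])), (np.int32(69), array([0.5237, 0.2441, 0.022 ])), (np.int32(2560), array([0.3701, 0.5288, 0.022 ]))]
```

The finger tips look about 12 mm higher than the TCP says. A gentle touch on the tray's centre with the fingers shut will tell.

Run:
```python
from h import *
env.move_straight([.6288,.1837,.07],rate=.2)
env.gripper_to(0.0,30)
env.goto([.576,.2135,.05],[-90,0,180]); env.dwell(.1)
h=env.move_straight([.576,.2135,.006],rate=.06,force_limit=4)
s=env.read_state(); print(h,s["position"],s["opening"],s["force"],s["clock"])
p=env.grab_frame("side"); u=proj(p,[.576,.2135,.03]).astype(int)
im=cv2.resize(p["image"][u[1]-60:u[1]+40,u[0]-60:u[0]+60],None,fx=6,fy=6,interpolation=cv2.INTER_CUBIC)
q=((proj(p,s["position"])-u+[60,60])*6).astype(int); cv2.circle(im,q.tolist(),4,(0,255,0),1)
cv2.imwrite("pics/s2.png",im)
```

```text
False [0.57630266 0.21368672 0.00625329] 0.006801720064151992 [ 0.15161816 -0.75262967  0.5331029 ] 16.8417
```

View pics/s2.png

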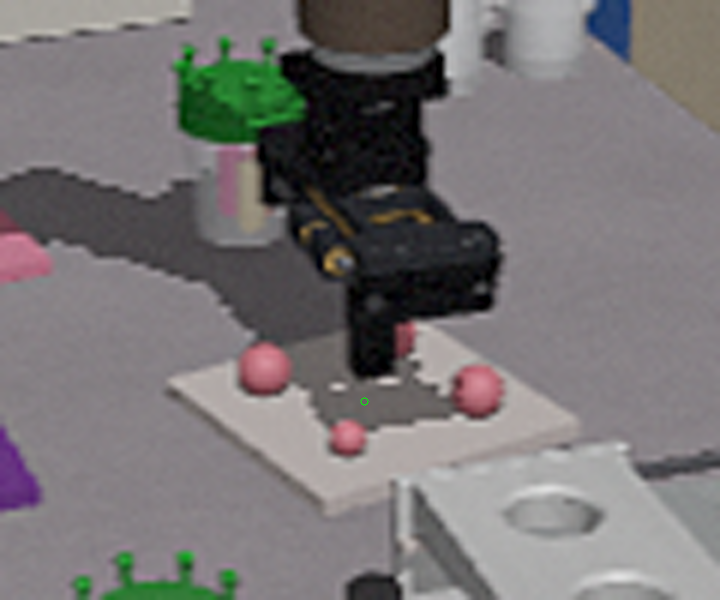

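The green TCP projection (364,401) lies well below the visible finger tip (372,375). There was no contact even with the TCP at 6 mm, below the tray's 10 mm top face. I'm descending guarded until it touches, to measure the real tip offset.

Run:
```python
from h import *
try: h=env.move_straight([.576,.2135,-.018],rate=.05,force_limit=4)
except env.Unreachable as e: print("unreach",e); h=None
s=env.read_state(); print(h,s["position"],s["force"],s["clock"])
```

```text
True [ 0.57654058  0.21388578 -0.0108218 ] [-1.44544597 -0.16695602  5.27143938] 17.2917
```

Contact came at TCP z = -0.0108 on the 10 mm tray, so the true tips sit about 20.5 mm behind the stated TCP. With that z offset the side view also agrees laterally. I'm correcting for it and retrying.

```bash
cat >> h.py <<'E'
D=.0205   # real tips are this far above the reported TCP
def pick(x,y):
    env.gripper_to(0.6,25)
    env.goto([x,y,.06-D],[-90,0,180])
    hit=env.move_straight([x,y,.0122-D],rate=.08,force_limit=6)
    env.gripper_to(0.2,25); o=env.read_state()["opening"]
    env.move_straight([x,y,.16-D],rate=.25); s=env.read_state()
    print("pick",hit,round(o,3),round(s["opening"],3),s["clock"]); return s["opening"]
E
python3 - <<'E'
from h import *
env.move_straight([.576,.2135,.05],rate=.2)
pick(.6281,.1833)
E
```

```text
pick False 0.329 0.323 21.2333
```

Gripped (opening 0.32 ≈ 28 mm). Placing it, then doing the other two.

```bash
cat >> h.py <<'E'
W=[(.5513,-.0955),(.551,-.173),(.5505,-.2505)]
def place(i):
    x,y=W[i]
    env.goto([x,y,.15-D],[-90,0,180])
    hit=env.move_straight([x,y,.114-D],rate=.1,force_limit=8)
    o=env.read_state()["opening"]; env.gripper_to(0.55)
    env.dwell(.1); env.move_straight([x,y,.16-D],rate=.25)
    print("place",i,hit,round(o,3),env.read_state()["clock"])
E
python3 - <<'E'
from h import *
place(2)
if pick(.607,.2658)>.28: 
    place(1)
    if pick(.5243,.2446)>.28: place(0)
env.goto([.42,-.172,.2],[-90,0,180])
p=env.grab_frame("wrist"); cv2.imwrite("pics/w3.png",p["image"])
print([(a,c.round(),at_z(p,c,.103,True).round(4)) for a,c in pink(p)],env.read_state()["clock"])
E
```

```text
place 2 False 0.324 24.4583
pick True 0.325 0.329 28.7167
place 1 False 0.326 31.95
pick False 0.331 0.325 35.9833
place 0 False 0.325 38.8833
[(np.int32(829), array([282.,  51.]), array([ 0.5538, -0.1731,  0.103 ])), (np.int32(800), array([192.,  56.]), array([ 0.5529, -0.0948,  0.103 ])), (np.int32(747), array([373.,  57.]), array([ 0.5514, -0.2518,  0.103 ])), (np.int32(109), array([35., 98.]), array([0.5349, 0.0844, 0.103 ]))] 39.625
```

View pics/w3.png

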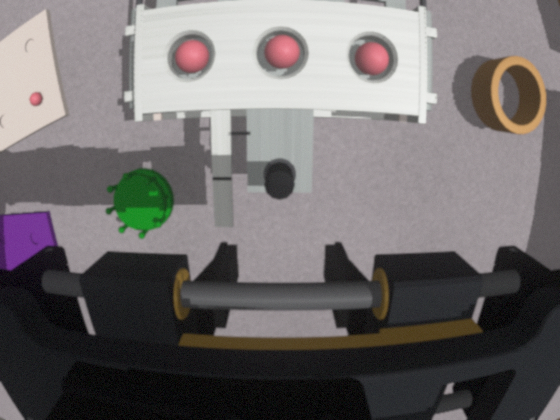

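All three balls are seated in the wells, at (192,56), (282,51) and (373,57), and the small ball is still in the tray. The knob is at (279,182), the pointer end at (240,132) and the mark at (221,178). Next I grip the knob and pull.

Run:
```python
from h import *
p=env.grab_frame("wrist")
print("ptr",at_z(p,(241,132),.089,True).round(4),"mark",at_z(p,(222,178.5),.088,True).round(4),"knobtop",at_z(p,(279,186),.136,True).round(4))
x,y=.4435,-.172
env.gripper_to(0.6,50)
env.goto([x,y,.16-D],[-90,0,180])
print(env.move_straight([x,y,.098-D],rate=.08,force_limit=6))
env.gripper_to(0.1,50); env.dwell(.1); s=env.read_state(); print(s["opening"],s["position"],s["force"],s["clock"])
a=s["position"]
env.move_straight([a[0]-.042,a[1]+.0004,a[2]],rate=.03); env.dwell(.5)
s=env.read_state(); print(s["opening"],s["position"],s["force"],s["clock"])
import pickle
p=env.grab_frame("wrist"); pickle.dump(p,open("w4.pkl","wb"))
c=p["image"][:240,100:460]; cv2.imwrite("pics/w4.png",cv2.resize(c,None,fx=2.2,fy=2.2,interpolation=cv2.INTER_CUBIC))
```

```text
ptr [ 0.4832 -0.1357  0.089 ] mark [ 0.4401 -0.1166  0.088 ] knobtop [ 0.4435 -0.1701  0.136 ]
False
0.2632978992613694 [ 0.44354908 -0.17101916  0.07755588] [-0.94936568  4.39367487  2.03341129] 42.0917
0.2629185395486012 [ 0.40657021 -0.17070038  0.07764921] [  9.93174521  -2.76084898 -11.42595369] 44.1417
```

View pics/w4.png

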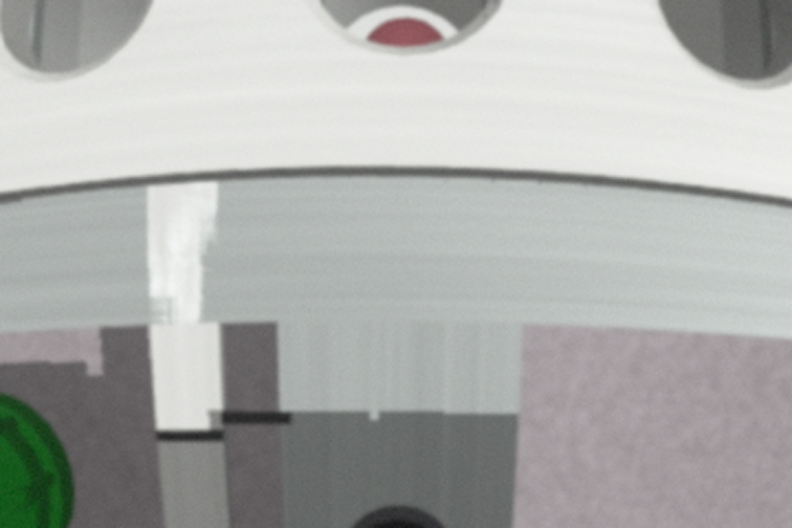

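The pointer (crop y 417) is still short of the line (435), because the arm gave about 5 mm under the spring load. The balls already appear to have dropped. Measuring the gap and correcting.

```bash
cat >> h.py <<'E'
def gap(p,ptr,mk): return at_z(p,ptr,.0885,True)[0]-at_z(p,mk,.088,True)[0]
E
python3 - <<'E'
from h import *
import pickle
p=pickle.load(open("w4.pkl","rb")); f=lambda u,v:(100+u/2.2,v/2.2)
g=gap(p,f(225,417),f(210,435)); print("gap",g)
s=env.read_state(); a=s["position"]
env.move_straight([.3965,a[1],.0777],rate=.02); env.dwell(.5)
s=env.read_state(); print(s["opening"],s["position"],s["force"],s["clock"])
p=env.grab_frame("wrist")
pickle.dump(p,open("w5.pkl","wb"))
c=p["image"][100:240,130:350]; cv2.imwrite("pics/w5.png",cv2.resize(c,None,fx=3,fy=3,interpolation=cv2.INTER_CUBIC))
E
```

```text
gap 0.004808163360873752
0.2662138894154522 [ 0.40146046 -0.17066074  0.07765674] [  9.45977329  -1.96983947 -12.54902091] 45.0917
```

View pics/w5.png

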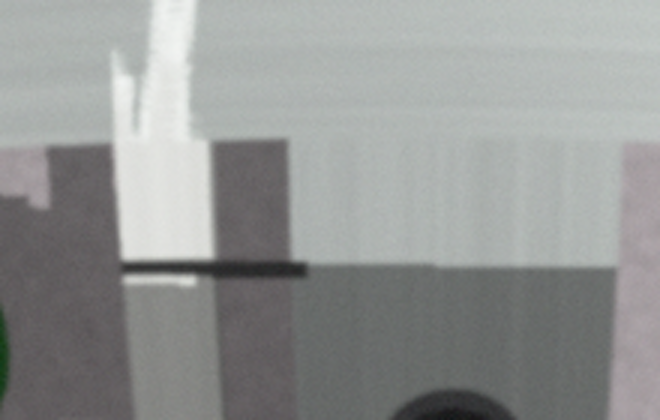

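The pointer (y≈268) is now collinear with the mark line (y≈266). Next I check that all three balls are in the cups.

Run:
```python
from h import *
p=env.grab_frame("side"); u=proj(p,[.53,-.17,.06]).astype(int)
a=p["image"][u[1]-75:u[1]+75,u[0]-75:u[0]+75]
q=env.grab_frame("top"); b=q["image"][140:240,290:410]
f=lambda i:cv2.resize(i,(400,400*i.shape[0]//i.shape[1]),interpolation=cv2.INTER_CUBIC)
a,b=f(a),f(b); h=max(len(a),len(b)); pad=lambda i:cv2.copyMakeBorder(i,0,h-len(i),0,0,cv2.BORDER_CONSTANT)
cv2.imwrite("pics/fin.png",np.hstack([pad(a),pad(b)]))
for n,c in (("side",p),("top",q)):
    for A,ctr in pink(c): print(n,A,ctr.round(1),at_z(c,ctr,.02).round(3))
s=env.read_state(); print(s["position"],s["opening"],s["force"],s["clock"])
```

```text
side 852 [201.7 177.5] [0.354 0.485 0.02 ]
side 15 [280.3 209. ] [0.548 0.158 0.02 ]
top 19 [322.2 189.7] [ 0.561 -0.099  0.02 ]
top 31 [235.8 196.7] [0.545 0.162 0.02 ]
top 3237 [112.3 262.1] [0.356 0.521 0.02 ]
[ 0.40146095 -0.17066173  0.07765732] 0.2612854513489772 [ 10.36082499  -1.44175982 -13.30747372] 45.2417
```

View pics/fin.png

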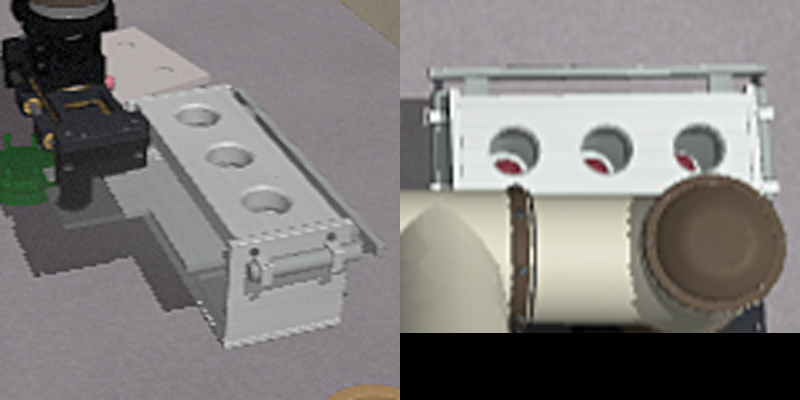

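The top view shows a ball low inside each of the three wells, so they are in the cups. The wells are empty in the side view, the gate is steady, and the lid and small ball haven't moved. Handing in.

```bash
python3 -c "
from workcell import env
env.close_job(); s=env.read_state(); print(s['position'],s['opening'],s['force'],s['clock'])"
```

```text
the job is handed in; nothing more can be done
the job is handed in; nothing more can be done
```

I put the three full-size balls into wells 2, 1 and 0 with the gate shut. I then pulled the gate by its knob to the engraved line and handed the job in while still holding it there. The clock read about 45 s at my last check, and no verdict is reported.

**Last checks:**
- **Pointer:** it lines up with the mark in the wrist view, to within about 1 mm.
- **Grip:** the knob was still held (opening 0.26), with about 10 N measured at the wrist along the pull.
- **Balls:** the top view shows a ball low under each well, and the wells are empty in the side view. I could not see into the cups from the side, so how each ball rests is only confirmed from above.
- **Undersized ball:** still in its tray pocket, within 1 mm of its first measured position.
- **Bystanders:** I saw no movement in the lid, which is partly hidden in the last view. The packed cup and tape roll were away from the arm's paths, and I did not measure any of the three at the end.

**What went wrong on the way:**
- **Ball grasp:** the first two tries missed. A touch test on the tray showed the real finger tips sit about 20.5 mm behind the stated tool point. Correcting for that fixed it.
- **Gate pull:** the first pull stopped about 5 mm short because the arm gave under the spring load. I made that up with a second short pull.

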